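# Tumble a jar of grain spawn and lock the tumbler

### The arm

A 7-joint arm with a two-finger parallel gripper is mounted at the origin on the work surface. World frame = base frame: x ahead of the robot, y to its left, z up, the work surface at z = 0. Lengths are in m, angles in degrees, forces in N, time in s.
With the tool pointing down it reaches from about 0.35 to 0.9 m from the base axis. Payload 7.2 kg.
Tool frame: the origin (TCP) lies on the centre line of the jaws, within the pads' length; the fingertips stand 8 mm ahead of it and the grasp point (between the pads) lies 11 mm behind it; z points along the fingers, y is the line along which they close (so a half turn about z gives the same grasp; the last joint's range is limited). The gripper opens to 88 mm and grips with 3 to 60 N. Pads are 20 mm wide; open, the fingers measure 115 mm over their backs; the gripper's body (75 mm by 178 mm) begins 61 mm behind the grasp point.
Start: joints at [68.056, 23.554, -0.728, 91.456, 0.321, 64.991, -4.71], TCP at [0.194, -0.594, 0.206] pointing down, gripper open.
Joint ranges: [-169.25, 169.25], [-16.82, 113.86], [-84.01, 82.57], [7.8, 145.47], [-59.2, 239.2], [7.22, 106.19], [-163.78, 163.78]. Speed limits (degrees/s): [136.94, 136.94, 172.46, 172.46, 180, 180, 180].

### API

Orientations are given as a 3x3 rotation matrix whose columns are the frame's x, y, z axes.
In Python, from bench import manip, imaging gives the robot as it stands.
- The arm moves only by the tool move_arm, never from a script. Its argument "plan" is a list of rows, each a list of 5 numbers: the gripper command: -1 is fully open, 1 is shut, values between are in proportion, then the shift along the tool's x, y, z in cm, then the turn about the tool's z in rad. In form: [[gripper, x, y, z, twist], ...]. A call has exactly 10 rows; each row shifts and turns the commanded pose from where the row before left it, along the tool's axes as they then stand; what a row does not reach is not made up. A row lasts 1/10 s, in which the tool goes at most 50 mm and 8.59 degrees, less where a joint would pass 70% of its speed; a pose out of reach is approached as far as the arm can. A call with a gripper value outside its range is refused whole. The fingers move at their own pace and stop on an object; "grip_force" is the grip in N (left out, the last holds). Time passes only in rows, so rows that do not move let the fingers close, or fill a call up. It gives the time, the measured TCP pose, the force, the opening and the grip force at its end, in the units of the state.
- manip.observe(): the state, without advancing time (a new reading comes with each control period).
- imaging.get_image(name): name is "side" or "top"; returns a dict with "pixels" (384x512x3 uint8, red, green, blue), "z_map" (384x512 float32, m along the optical axis (not along the pixel's ray), 0 where there is no reading), "mtx" (3x3 intrinsics, pixels), "T" (4x4, takes a point from camera to world coordinates). Camera axes: x right, y down, z forward; pixel columns grow to the right and rows downward; lengths in m; the calibration is good to about 2 mm. A picture is of the moment at which its call begins.
- manip.hand_in(): hands the job in; it is judged then, once.
The state is a dict: "clock": time; "joint_positions": joint angles; "qvel": joint speeds; "joint_efforts": joint torques, N m; "tcp_pos": TCP position; "orientation": TCP orientation; "wrist_force": force on the tool from outside, world axes, zero at the start; "wrist_torque": the same for the moment, N m; "gripper_width": opening from 0.0 (shut) to 1.0 (fully open); "grip_force": force on a finger pad.
Only numpy, scipy, OpenCV 4.12 (cv2) and the standard library are available. Lean on these libraries where they do the work, as an engineer would, in place of code of your own. Each camera call takes 0.05 s, during which the arm holds its last target. There are 200 camera calls.

### The job

Take the crank handle of the jar tumbler with a light grip and tumble the jar through two full turns, the handle going away from the robot over the top, at a steady pace of about seven seconds a turn: ease it through the heavy part where the jar is lifted, hold it back where it comes down so that it never runs away, and never let it swing back. With the jar hanging upright again, tip the pawl over so that it lies on the index disc, then ease the crank a little further the same way until you feel the pawl drop into its notch and stop the rotor, without forcing it against the pawl. Let the rotor settle back on the pawl and let go, so that the jar stays locked leaning towards the robot, and leave the other things on the bench where they are.

Things in the scene. Friction and masses are not known exactly. Their poses are not given: they have to be found in the camera images.
- tumbler: Hand-cranked end-over-end jar tumbler, fixed: aluminium base plate 220 (x) by 240 (y) mm, uprights at y = -75 and +75 (12 thick, 60 wide, 285 and 240 high), between them a rotor on a level shaft at z = 210. Origin: bench level under its middle; z up, y along the shaft towards the crank, x away from the robot (each within 0.15 rad of the world's).
- jar_mid (a point): Middle of the glass jar clamped in the rotor's steel cradle, 82 by 127 mm, 0.55 to 0.9 kg, 95 mm off the shaft; the cradle's other place is empty, so the rotor hangs jar down, takes up to about 0.9 N m to lift it and falls by itself once past the top. The cradle sweeps a radius of 185 mm within 60 mm of the tumbler's mid plane, so up to z = 395 mm; with the jar down its empty end stands up.
- shaft (a point): Point on the shaft axis at (0, 185, 210) mm in the tumbler's frame: the centre of the circle which grip_mid follows; axes as the tumbler's.
- rotor (a joint): Angle of rotor and crank, rad: 0 with the jar hanging upright below the shaft and the crank straight up; grows as the handle goes from the top away from the robot (+x of the tumbler), and keeps counting, 6.283 a turn. Bearing friction about 0.1 N m: left alone it stays anywhere within about 0.15 rad of hanging straight.
- grip_mid (a point): Point to hold on the crank's handle, a black cylinder 26 mm thick, 90 long, level along the tumbler's y (from y = 130 to 220), that spins freely on its pin. The point is on its axis at y = 185; at rotor angle a it is at x = 80 sin a, z = 210 + 80 cos a mm of the tumbler. Crank arm at y = 106 to 124. The gripper can point down all the way round, fingers on the handle's x sides.
- crank_grip: The crank's black handle as a whole, origin on its axis at its inner end (tumbler y = 130 mm), y along it; it spins freely, so its x and z axes mean nothing.
- pawl: Dark steel gravity pawl on the outside of the upright away from the crank, 75 mm long, 80 g, light hinge along y at x = 45, y = -105, z = 270 mm of the tumbler (its origin). Parked it leans back past upright against a stop, handle up, 22 degrees to +x. Pushed over towards -x past upright, it falls by itself onto the rim of the index disc below.
- pawl_tooth (a point): Lower end of the pawl's 9 mm square tooth, 45 mm from the hinge. Lying on the rim of the index disc (50 mm radius, on the shaft) it is at about z = 260 of the tumbler; dropped into the disc's one notch (12 mm wide) at 253. The disc is set on the shaft differently each time: the notch comes under the tooth with the rotor somewhere from 0.3 to 0.95 rad past a full turn, leaning the jar to the robot.
- pawl_handle (a point): Middle of the pawl's handle, a black level cylinder along the tumbler's y, 16 mm thick, 50 long, 75 mm from the hinge. Parked: about x = 73, y = -140, z = 340 mm of the tumbler; lying on the disc: x = -29, z = 281.
- jar_0: Bystander: glass jar with steel lid, 82 mm in diameter, 127 high, 0.6 kg; origin under its base.
- jar_1: Bystander: another such jar.
- petri_0: Bystander: closed petri dish 90 mm in diameter, 15 high, lying under the crank; origin under its centre.
- petri_1: Bystander: another petri dish.
- spray_bottle: Bystander: white spray bottle 76 mm in diameter, 192 high; origin under its centre.
- tweezers: Bystander: steel tweezers 140 mm long (x), 5 high, lying in front of the tumbler; origin under the middle.
- lid_ring: Bystander: steel jar ring 74 mm in diameter, 16 high; origin under its centre.

How it is judged (in metres and radians):
On the way, in this order (a step that is already met when the one before it is completed fails the run):
1. the first turn is done, the pawl still parked (value of joint rotor between 5.8 and 7.5 rad and z of pawl_tooth in the frame of tumbler above 0.28 m), for 0.1 s.
2. two turns are done and the jar hangs upright again, the pawl still parked (value of joint rotor between 12.37 and 12.77 rad and z of pawl_tooth in the frame of tumbler above 0.28 m), for 0.2 s.
3. the pawl lies on the index disc (z of pawl_tooth in the frame of tumbler below 0.265 m and value of joint rotor above 12.32 rad), for 0.1 s.
At the end, for the whole second after the job is handed in: The pawl's tooth is down in the notch of the index disc (lower end below 256.5 mm over the bench) and holds the rotor at rest two full turns and 0.2 to 1.1 rad on from hanging straight, with handle and pawl released and the bystanders left where they were (z of pawl_tooth in the frame of tumbler below 0.2565 m and value of joint rotor between 12.77 and 13.67 rad and velocity of joint rotor between -0.05 and 0.05 rad/s); the robot touches nothing.
It fails at once if the jar runs away (rotor faster than 3.5 rad/s) (velocity of joint rotor above 3.5 rad/s).
It fails at once if the rotor swings back (faster than 2 rad/s backwards) (velocity of joint rotor below -2 rad/s).
It fails at once if the crank handle is squeezed or wrenched (more than 80 N in all from the two fingers) (contact force between the fingers and crank_grip above 80 N).
It fails at once if the rotor is forced against the pawl with the crank in hand (more than 40 N on the tooth, about 25 N at the handle) (contact force between pawl and tumbler above 40 N and contact force between the fingers and crank_grip above 3 N).
It fails at once if another thing on the bench is pushed away (more than 30 mm) (distance of any of jar_0, jar_1, petri_0, petri_1, spray_bottle, tweezers, lid_ring from where it was at the start of the episode above 0.03 m).
It also fails if it takes over 72 s, if anything falls off the work surface, if the arm or the gripper's body presses on something with over 40 N, if the wrist force passes 120 N, or if a joint passes its speed limit or range.

## Working session

There is one attempt and no reset: what is moved stays moved. The work goes in short steps, Python scripts to look and compute and a tool call to move; the robot and the scene stay as the last step left them, time stands still between calls to the robot, and variables do not carry over. Pictures are saved under pics/ and viewed, at most 10 in all, crops included, and the job is handed in when it is done.

Besides the shell and the picture viewer there is one more tool, called by a JSON object that holds its "api" and its "payload", one argument or row to a line. move_arm: Moves the arm, as the interface text tells. Its arguments: {"type":"object","properties":{"plan":{"type":"array"},"grip_force":{"type":"number"}},"required":["plan"]}

```bash
mkdir -p pics; cat > h.py <<'E'
import numpy as np, cv2
from bench import manip, imaging
np.set_printoptions(precision=4,suppress=True)
def pts(im):
    z=im["z_map"];v,u=np.indices(z.shape);K=im["mtx"]
    p=np.stack([(u-K[0,2])*z/K[0,0],(v-K[1,2])*z/K[1,1],z],-1)
    return p@im["T"][:3,:3].T+im["T"][:3,3]
E
python3 - <<'E'
from h import *
s=manip.observe()
for k in s: print(k,np.array(s[k]))
for n in("side","top"):
    im=imaging.get_image(n); cv2.imwrite(f"pics/{n}0.png",im["pixels"][...,::-1]); np.savez(f"{n}0.npz",**im); print(n,im["T"],im["mtx"])
E
```

```text
clock 0.0
joint_positions [68.0579 23.6002 -0.7293 91.5012  0.3208 64.9888 -4.7102]
qvel [-0.0053 -0.0114 -0.0429  0.0154 -0.0072  0.0924 -0.0505]
joint_efforts [  0.0001 -58.7954   0.6423 -29.1074  -0.0535   0.0184   0.0002]
tcp_pos [ 0.1933 -0.5938  0.2048]
orientation [[ 0.9509  0.3096 -0.0006]
 [ 0.3096 -0.9509  0.0014]
 [-0.0001 -0.0015 -1.    ]]
wrist_force [-0.4659  0.034  -0.1069]
wrist_torque [-0.0251 -0.0103 -0.0006]
grip_force 0.0
gripper_width 1.0029515897271646
side [[-0.9952 -0.0633  0.074   0.3952]
 [-0.0974  0.6408 -0.7615  1.1627]
 [ 0.0008 -0.7651 -0.6439  1.2262]
 [ 0.      0.      0.      1.    ]] [[424.7275   0.     251.9249]
 [  0.     424.7275 188.0201]
 [  0.       0.       1.    ]]
top [[-0.0062 -0.9953  0.0964  0.3837]
 [-0.9999  0.0072  0.0105 -0.0624]
 [-0.0112 -0.0963 -0.9953  1.4794]
 [ 0.      0.      0.      1.    ]] [[375.7121   0.     257.4193]
 [  0.     375.7121 188.7063]
 [  0.       0.       1.    ]]
```

View pics/side0.png

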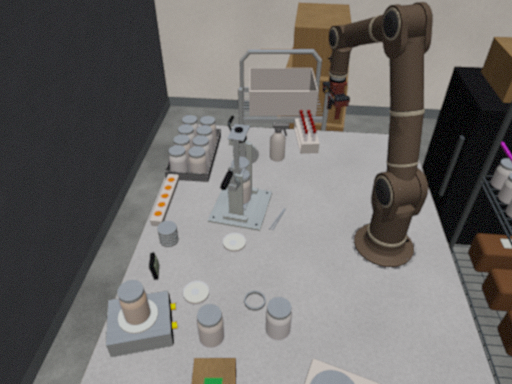

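View pics/top0.png

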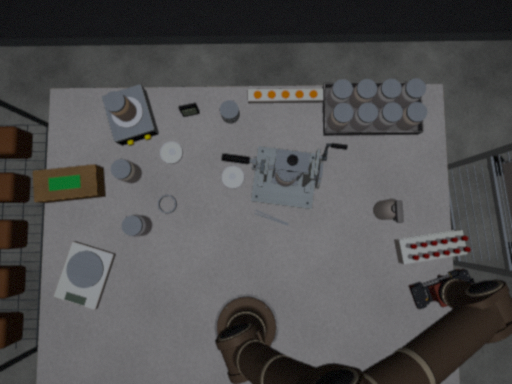

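The side view shows the tumbler at about (241,185), its crank handle at (227,180) and the pawl at (232,122). In the top view the black crank handle is at (235,158), the pawl handle at (338,147) and the base plate around (286,178).

```bash
python3 - <<'E'
from h import *
im=dict(np.load("top0.npz")); P=pts(im); px=im["pixels"].astype(int); g=px.max(-1)
def rep(name,m):
    q=P[m]; c=q.mean(0); d=np.linalg.svd(q[:,:2]-c[:2],full_matrices=False)[2][0]
    print(name,m.sum(),"mean",c,"min",q.min(0),"max",q.max(0),"dir",d, "med z",np.median(q[:,2]))
box=lambda u0,u1,v0,v1:(lambda M:(M.__setitem__((slice(v0,v1),slice(u0,u1)),True),M)[1])(np.zeros(g.shape,bool))
rep("crank",box(216,254,148,168)&(g<60)&(P[...,2]>.15))
rep("pawlh",box(325,355,138,156)&(g<60)&(P[...,2]>.15))
# base plate
m=box(245,330,140,215)&(P[...,2]>.004)&(P[...,2]<.03)&(im["z_map"]>0)
c=cv2.findContours((m*255).astype(np.uint8),cv2.RETR_EXTERNAL,cv2.CHAIN_APPROX_NONE)[0]
q=P[m][:,:2]; r=cv2.minAreaRect((q*1000).astype(np.float32)); print("base",r,m.sum(), np.median(P[m][:,2]))
big=cv2.resize(px[110:240,200:370].astype(np.uint8),None,fx=4.6,fy=4.6,interpolation=cv2.INTER_CUBIC); cv2.imwrite("pics/topcrop.png",big[...,::-1])
s=dict(np.load("side0.npz")); P2=pts(s); g2=s["pixels"].astype(int).max(-1)
for n,b in(("crank",box(215,238,166,192)),("pawl",box(225,240,112,130))):
    m=b&(g2<50)&(P2[...,2]>.15); q=P2[m]; print("side",n,m.sum(),q.mean(0),q.min(0),q.max(0))
E
```

```text
crank 198 mean [0.594  0.0193 0.3062] min [ 0.3837 -0.0624  0.2856] max [0.6101 0.0623 1.4794] dir [-0.36   -0.9329] med z 0.3008121039923798
pawlh 95 mean [ 0.6217 -0.29    0.3408] min [ 0.6026 -0.3223  0.2879] max [ 0.6309 -0.261   0.3508] dir [ 0.0689 -0.9976] med z 0.34493377611024756
base ((573.389404296875, -164.74888610839844), (334.8182678222656, 295.2527770996094), 89.50807189941406) 2044 0.01735822017905586
side crank 98 [0.5924 0.0428 0.3082] [ 0.3952 -0.0145  0.289 ] [0.608  1.1627 1.2262]
side pawl 23 [ 0.6049 -0.2401  0.3637] [ 0.5701 -0.3232  0.3402] [ 0.6289 -0.1466  0.3961]
```

View pics/topcrop.png

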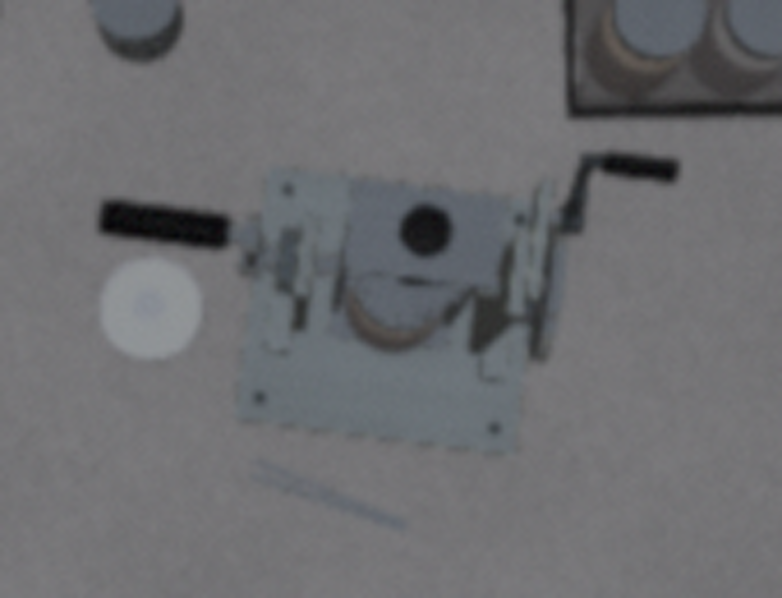

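The crop shows the tumbler yawed clockwise. Base bolts are at crop (288,190), (259,397), (494,428) and (519,218), with the handle running from (103,217) to (228,233). I'll use these for the pose.

```bash
python3 - <<'E'
from h import *
im=dict(np.load("top0.npz")); P=pts(im); px=im["pixels"].astype(int); g=px.max(-1); ok=im["z_map"]>0
print("plate z",[np.median(P[v-2:v+3,u-2:u+3,2]) for u,v in((265,190),(290,198),(303,200))])
K=im["mtx"];T=im["T"]
def ray(u,v,z):
    d=T[:3,:3]@np.linalg.solve(K,[u,v,1]); return T[:3,3]+d*(z-T[2,3])/d[2]
B=np.array([ray(200+(u+.5)/4.6-.5,110+(v+.5)/4.6-.5,.012) for u,v in((288,190),(259,397),(494,428),(519,218))])
c=B.mean(0); print(B[:,:2],"c",c)
print("yaw y-edges",[np.arctan2(-(a-b)[0],(a-b)[1]) for a,b in((B[0],B[3]),(B[1],B[2]))],"x",[np.arctan2((a-b)[1],(a-b)[0]) for a,b in((B[0],B[1]),(B[3],B[2]))])
def fit(u0,u1,v0,v1,zlo,im,P):
    g=im["pixels"].max(-1); m=np.zeros(g.shape,bool); m[v0:v1,u0:u1]=1; m&=(g<55)&(im["z_map"]>0)&(P[...,2]>zlo)&(P[...,2]<.4)
    q=P[m]; mu=np.median(q,0); q=q[np.linalg.norm(q-mu,axis=1)<.07]; mu=q.mean(0); d=np.linalg.svd(q-mu,full_matrices=False)[2][0]; d*=np.sign(d[1]); t=(q-mu)@d
    print(len(q),"mean",mu,"dir",d,"ends",mu+d*t.min(),mu+d*t.max(),"yaw",np.arctan2(-d[0],d[1]),"zpct",np.percentile(q[:,2],[5,50,95]))
fit(216,251,148,168,.25,im,P); fit(331,355,138,156,.3,im,P)
s=dict(np.load("side0.npz")); P2=pts(s)
fit(215,238,166,192,.25,s,P2); fit(225,240,112,130,.3,s,P2)
for y in [(-0.12)]:
    R=np.array([[np.cos(y),-np.sin(y)],[np.sin(y),np.cos(y)]])
    for n,p in(("shaft/grip_mid@0",(0,.185)),("pawlh",(.073,-.14)),("pawl hinge",(.045,-.105)),("pawl lying",(-.029,-.14))): print(n,c[:2]+R@p)
E
```

```text
plate z [np.float64(0.018832298988007645), np.float64(0.017661366843611193), np.float64(0.015644135878124077)]
[[ 0.6761 -0.0668]
 [ 0.4975 -0.0408]
 [ 0.4697 -0.2401]
 [ 0.65   -0.265 ]] c [ 0.5733 -0.1532  0.012 ]
yaw y-edges [np.float64(-0.1307544959570137), np.float64(-0.1385220317356917)] x [np.float64(-0.14462788702393925), np.float64(-0.1368739783397233)]
185 mean [0.5952 0.0205 0.3007] dir [ 0.1396  0.9902 -0.0049] ends [ 0.5891 -0.0228  0.3009] [0.6011 0.0626 0.3005] yaw -0.1400417044345288 zpct [0.2946 0.301  0.3061]
65 mean [ 0.6229 -0.2995  0.3459] dir [ 0.1254  0.9921 -0.0008] ends [ 0.6199 -0.3227  0.3459] [ 0.6259 -0.2757  0.3458] yaw -0.1257087275989825 zpct [0.341  0.346  0.3496]
100 mean [0.594  0.0304 0.2986] dir [ 0.177   0.9838 -0.0275] ends [ 0.586  -0.0144  0.2998] [0.6009 0.0686 0.2975] yaw -0.17797446469330466 zpct [0.2911 0.2993 0.3036]
17 mean [ 0.6222 -0.2981  0.3445] dir [0.1207 0.9905 0.0659] ends [ 0.6191 -0.3229  0.3428] [ 0.6247 -0.277   0.3459] yaw -0.12125294720138921 zpct [0.3402 0.3437 0.3489]
shaft/grip_mid@0 [0.5955 0.0305]
pawlh [ 0.629  -0.3009]
pawl hinge [ 0.6054 -0.2628]
pawl lying [ 0.5278 -0.2887]
```

{"api": "move_arm", "payload": {
  "plan": [
    [-1, 0, 0, -3, -0.14],
    [-1, 0, 0, -3, -0.14],
    [-1, 0, 0, -3, -0.14],
    [-1, 0, 0, -3, -0.14],
    [-1, 0, 0, -3, -0.14],
    [-1, 0, 0, -3, -0.14],
    [-1, 0, 0, -3, -0.14],
    [-1, 0, 0, -3, -0.14],
    [-1, 3.4, 1.2, 0, 0],
    [-1, 3.4, 1.2, 0, 0]
  ],
  "grip_force": 12
}}

```text
clock: 1.1
tcp_pos: [0.2264, -0.5301, 0.4455]
orientation: [[0.137, 0.991, 0.0], [0.991, -0.137, -0.0], [-0.0, 0.0, -1.0]]
wrist_force: [0.6, -0.6, 0.3]
gripper_width: 0.997
grip_force: 0.0
```

{"api": "move_arm", "payload": {
  "plan": [
    [-1, 4.3, 2.0, 0, 0],
    [-1, 4.3, 2.0, 0, 0],
    [-1, 4.3, 2.0, 0, 0],
    [-1, 4.3, 2.0, 0, 0],
    [-1, 4.3, 2.0, 0, 0],
    [-1, 4.3, 2.0, 0, 0],
    [-1, 4.3, 2.0, 0, 0],
    [-1, 4.3, 2.0, 0, 0],
    [-1, 4.3, 2.0, 0, 0],
    [-1, 4.3, 2.0, 0, 0]
  ]
}}

```text
clock: 2.1
tcp_pos: [0.4834, -0.1296, 0.4456]
orientation: [[0.136, 0.991, -0.0], [0.991, -0.136, -0.0], [-0.0, -0.0, -1.0]]
wrist_force: [0.3, -1.0, -0.4]
gripper_width: 0.997
grip_force: 0.0
```

{"api": "move_arm", "payload": {
  "plan": [
    [-1, 3.5, 1.8, 0, 0],
    [-1, 3.5, 1.8, 0, 0],
    [-1, 3.5, 1.8, 0, 0],
    [-1, 3.5, 1.8, 0, 0],
    [-1, 3.5, 1.8, 0, 0],
    [-1, 0, 0, 0, 0],
    [-1, 0, 0, 0, 0],
    [-1, 0, 0, 0, 0],
    [-1, 0, 0, 0, 0],
    [-1, 0, 0, 0, 0]
  ]
}}

```text
clock: 3.1
tcp_pos: [0.5956, 0.0286, 0.4461]
orientation: [[0.138, 0.99, 0.001], [0.99, -0.138, -0.001], [-0.001, 0.001, -1.0]]
wrist_force: [-0.3, -0.7, -0.6]
gripper_width: 0.999
grip_force: 0.0
```

{"api": "move_arm", "payload": {
  "plan": [
    [-1, 0.2, 0.1, 2.6, 0],
    [-1, 0, 0, 2.6, 0],
    [-1, 0, 0, 2.6, 0],
    [-1, 0, 0, 2.6, 0],
    [-1, 0, 0, 2.6, 0],
    [-1, 0, 0, 2.6, 0],
    [-1, 0, 0, 1.1, 0],
    [-1, 0, 0, 0, 0],
    [-1, 0, 0, 0, 0],
    [-1, 0, 0, 0, 0]
  ]
}}

```text
clock: 4.1
tcp_pos: [0.5978, 0.0319, 0.2802]
orientation: [[0.136, 0.991, 0.002], [0.991, -0.136, 0.0], [0.0, 0.002, -1.0]]
wrist_force: [-0.1, -0.0, 0.4]
gripper_width: 0.998
grip_force: 0.0
```

```bash
python3 - <<'E'
from h import *
s=manip.observe(); print(s["tcp_pos"],s["wrist_force"],s["joint_positions"])
im=imaging.get_image("side"); c=cv2.resize(im["pixels"][90:240,150:320],None,fx=4,fy=4,interpolation=cv2.INTER_CUBIC); cv2.imwrite("pics/s1.png",c[...,::-1])
E
```

```text
[0.5978 0.0319 0.2802] [-0.0517 -0.0069  0.4219] [ 21.1245  22.632  -39.7013  87.4936  14.7662  75.0755 -27.9946]
```

View pics/s1.png

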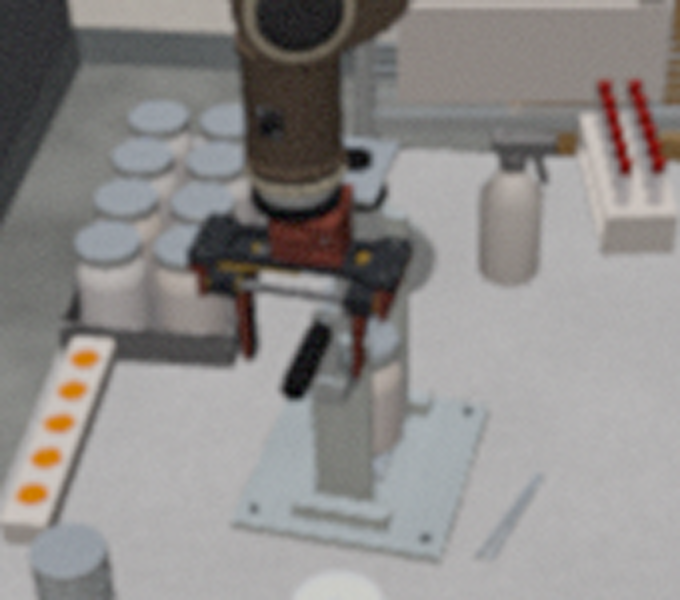

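The handle (crop 305,360) lies between the open fingers (245,325 and 360,340), so I'll close lightly.

{"api": "move_arm", "payload": {
  "plan": [
    [0, 0, 0, 0, 0],
    [0.2, 0, 0, 0, 0],
    [0.3, 0, 0, 0, 0],
    [0.4, 0, 0, 0, 0],
    [0.5, 0, 0, 0, 0],
    [0.7, 0, 0, 0, 0],
    [1, 0, 0, 0, 0],
    [1, 0, 0, 0, 0],
    [1, 0, 0, 0, 0],
    [1, 0, 0, 0, 0]
  ],
  "grip_force": 20
}}

```text
clock: 5.15
tcp_pos: [0.5973, 0.0318, 0.2788]
orientation: [[0.136, 0.991, 0.0], [0.991, -0.136, 0.0], [0.0, 0.0, -1.0]]
wrist_force: [1.4, 0.2, 1.4]
gripper_width: 0.249
grip_force: 18.2
```

```bash
cat > t.py <<'E'
import sys,numpy as np
a=np.linspace(float(sys.argv[1]),float(sys.argv[2]),int(sys.argv[3])+1)
Y=np.round(8*np.sin(a),2);Z=np.round(-8*np.cos(a),2)
r=["[1, 0, %g, %g, 0]"%(round(y,2)+0,round(z,2)+0) for y,z in zip(np.diff(Y),np.diff(Z))]
for i in range(0,len(r),10): print("["+", ".join(r[i:i+10])+"]")
E
python3 t.py 0 6.283185307 70
```

```text
[[1, 0, 0.72, 0.03, 0], [1, 0, 0.71, 0.1, 0], [1, 0, 0.7, 0.16, 0], [1, 0, 0.68, 0.22, 0], [1, 0, 0.66, 0.28, 0], [1, 0, 0.63, 0.34, 0], [1, 0, 0.6, 0.4, 0], [1, 0, 0.56, 0.45, 0], [1, 0, 0.52, 0.49, 0], [1, 0, 0.47, 0.54, 0]]
[[1, 0, 0.43, 0.58, 0], [1, 0, 0.36, 0.62, 0], [1, 0, 0.32, 0.65, 0], [1, 0, 0.25, 0.67, 0], [1, 0, 0.19, 0.69, 0], [1, 0, 0.13, 0.71, 0], [1, 0, 0.06, 0.71, 0], [1, 0, 0, 0.72, 0], [1, 0, -0.06, 0.71, 0], [1, 0, -0.13, 0.71, 0]]
[[1, 0, -0.19, 0.69, 0], [1, 0, -0.25, 0.67, 0], [1, 0, -0.32, 0.65, 0], [1, 0, -0.36, 0.62, 0], [1, 0, -0.43, 0.58, 0], [1, 0, -0.47, 0.54, 0], [1, 0, -0.52, 0.49, 0], [1, 0, -0.56, 0.45, 0], [1, 0, -0.6, 0.4, 0], [1, 0, -0.63, 0.34, 0]]
[[1, 0, -0.66, 0.28, 0], [1, 0, -0.68, 0.22, 0], [1, 0, -0.7, 0.16, 0], [1, 0, -0.71, 0.1, 0], [1, 0, -0.72, 0.03, 0], [1, 0, -0.72, -0.03, 0], [1, 0, -0.71, -0.1, 0], [1, 0, -0.7, -0.16, 0], [1, 0, -0.68, -0.22, 0], [1, 0, -0.66, -0.28, 0]]
[[1, 0, -0.63, -0.34, 0], [1, 0, -0.6, -0.4, 0], [1, 0, -0.56, -0.45, 0], [1, 0, -0.52, -0.49, 0], [1, 0, -0.47, -0.54, 0], [1, 0, -0.43, -0.58, 0], [1, 0, -0.36, -0.62, 0], [1, 0, -0.32, -0.65, 0], [1, 0, -0.25, -0.67, 0], [1, 0, -0.19, -0.69, 0]]
[[1, 0, -0.13, -0.71, 0], [1, 0, -0.06, -0.71, 0], [1, 0, 0, -0.72, 0], [1, 0, 0.06, -0.71, 0], [1, 0, 0.13, -0.71, 0], [1, 0, 0.19, -0.69, 0], [1, 0, 0.25, -0.67, 0], [1, 0, 0.32, -0.65, 0], [1, 0, 0.36, -0.62, 0], [1, 0, 0.43, -0.58, 0]]
[[1, 0, 0.47, -0.54, 0], [1, 0, 0.52, -0.49, 0], [1, 0, 0.56, -0.45, 0], [1, 0, 0.6, -0.4, 0], [1, 0, 0.63, -0.34, 0], [1, 0, 0.66, -0.28, 0], [1, 0, 0.68, -0.22, 0], [1, 0, 0.7, -0.16, 0], [1, 0, 0.71, -0.1, 0], [1, 0, 0.72, -0.03, 0]]
```

{"api": "move_arm", "payload": {
  "plan": [
    [1, 0, 0.72, 0.03, 0],
    [1, 0, 0.71, 0.1, 0],
    [1, 0, 0.7, 0.16, 0],
    [1, 0, 0.68, 0.22, 0],
    [1, 0, 0.66, 0.28, 0],
    [1, 0, 0.63, 0.34, 0],
    [1, 0, 0.6, 0.4, 0],
    [1, 0, 0.56, 0.45, 0],
    [1, 0, 0.52, 0.49, 0],
    [1, 0, 0.47, 0.54, 0]
  ]
}}

```text
clock: 6.15
tcp_pos: [0.6604, 0.023, 0.2494]
orientation: [[0.136, 0.991, 0.002], [0.991, -0.136, -0.0], [0.0, 0.002, -1.0]]
wrist_force: [-1.2, -0.8, 8.0]
gripper_width: 0.245
grip_force: 19.6
```

{"api": "move_arm", "payload": {
  "plan": [
    [1, 0, 0.43, 0.58, 0],
    [1, 0, 0.36, 0.62, 0],
    [1, 0, 0.32, 0.65, 0],
    [1, 0, 0.25, 0.67, 0],
    [1, 0, 0.19, 0.69, 0],
    [1, 0, 0.13, 0.71, 0],
    [1, 0, 0.06, 0.71, 0],
    [1, 0, 0, 0.72, 0],
    [1, 0, -0.06, 0.71, 0],
    [1, 0, -0.13, 0.71, 0]
  ]
}}

```text
clock: 7.15
tcp_pos: [0.6763, 0.0208, 0.1818]
orientation: [[0.136, 0.991, 0.004], [0.991, -0.136, -0.0], [0.0, 0.004, -1.0]]
wrist_force: [0.6, -1.8, 8.7]
gripper_width: 0.249
grip_force: 19.6
```

{"api": "move_arm", "payload": {
  "plan": [
    [1, 0, -0.19, 0.69, 0],
    [1, 0, -0.25, 0.67, 0],
    [1, 0, -0.32, 0.65, 0],
    [1, 0, -0.36, 0.62, 0],
    [1, 0, -0.43, 0.58, 0],
    [1, 0, -0.47, 0.54, 0],
    [1, 0, -0.52, 0.49, 0],
    [1, 0, -0.56, 0.45, 0],
    [1, 0, -0.6, 0.4, 0],
    [1, 0, -0.63, 0.34, 0]
  ]
}}

```text
clock: 8.15
tcp_pos: [0.6318, 0.027, 0.1263]
orientation: [[0.136, 0.991, 0.001], [0.991, -0.136, 0.0], [0.0, 0.001, -1.0]]
wrist_force: [3.0, -0.3, 3.7]
gripper_width: 0.247
grip_force: 18.6
```

{"api": "move_arm", "payload": {
  "plan": [
    [1, 0, -0.66, 0.28, 0],
    [1, 0, -0.68, 0.22, 0],
    [1, 0, -0.7, 0.16, 0],
    [1, 0, -0.71, 0.1, 0],
    [1, 0, -0.72, 0.03, 0],
    [1, 0, -0.72, -0.03, 0],
    [1, 0, -0.71, -0.1, 0],
    [1, 0, -0.7, -0.16, 0],
    [1, 0, -0.68, -0.22, 0],
    [1, 0, -0.66, -0.28, 0]
  ]
}}

```text
clock: 9.15
tcp_pos: [0.5629, 0.0369, 0.1275]
orientation: [[0.135, 0.991, 0.002], [0.991, -0.135, 0.0], [0.0, 0.002, -1.0]]
wrist_force: [2.8, -0.4, 10.5]
gripper_width: 0.247
grip_force: 20.0
```

{"api": "move_arm", "payload": {
  "plan": [
    [1, 0, -0.63, -0.34, 0],
    [1, 0, -0.6, -0.4, 0],
    [1, 0, -0.56, -0.45, 0],
    [1, 0, -0.52, -0.49, 0],
    [1, 0, -0.47, -0.54, 0],
    [1, 0, -0.43, -0.58, 0],
    [1, 0, -0.36, -0.62, 0],
    [1, 0, -0.32, -0.65, 0],
    [1, 0, -0.25, -0.67, 0],
    [1, 0, -0.19, -0.69, 0]
  ]
}}

```text
clock: 10.15
tcp_pos: [0.5213, 0.0427, 0.1822]
orientation: [[0.136, 0.991, 0.004], [0.991, -0.136, 0.0], [0.001, 0.004, -1.0]]
wrist_force: [6.3, -0.3, 7.6]
gripper_width: 0.249
grip_force: 19.3
```

{"api": "move_arm", "payload": {
  "plan": [
    [1, 0, -0.13, -0.71, 0],
    [1, 0, -0.06, -0.71, 0],
    [1, 0, 0, -0.72, 0],
    [1, 0, 0.06, -0.71, 0],
    [1, 0, 0.13, -0.71, 0],
    [1, 0, 0.19, -0.69, 0],
    [1, 0, 0.25, -0.67, 0],
    [1, 0, 0.32, -0.65, 0],
    [1, 0, 0.36, -0.62, 0],
    [1, 0, 0.43, -0.58, 0]
  ]
}}

```text
clock: 11.15
tcp_pos: [0.5367, 0.0405, 0.249]
orientation: [[0.136, 0.991, 0.004], [0.991, -0.136, 0.001], [0.001, 0.004, -1.0]]
wrist_force: [9.3, -0.2, -2.4]
gripper_width: 0.247
grip_force: 17.2
```

{"api": "move_arm", "payload": {
  "plan": [
    [1, 0, 0.47, -0.54, 0],
    [1, 0, 0.52, -0.49, 0],
    [1, 0, 0.56, -0.45, 0],
    [1, 0, 0.6, -0.4, 0],
    [1, 0, 0.63, -0.34, 0],
    [1, 0, 0.66, -0.28, 0],
    [1, 0, 0.68, -0.22, 0],
    [1, 0, 0.7, -0.16, 0],
    [1, 0, 0.71, -0.1, 0],
    [1, 0, 0.72, -0.03, 0]
  ]
}}

```text
clock: 12.15
tcp_pos: [0.5975, 0.0319, 0.2791]
orientation: [[0.135, 0.991, -0.0], [0.991, -0.135, -0.0], [-0.0, -0.0, -1.0]]
wrist_force: [0.2, 2.1, 4.6]
gripper_width: 0.245
grip_force: 18.8
```

{"api": "move_arm", "payload": {
  "plan": [
    [1, 0, 0.72, 0.03, 0],
    [1, 0, 0.71, 0.1, 0],
    [1, 0, 0.7, 0.16, 0],
    [1, 0, 0.68, 0.22, 0],
    [1, 0, 0.66, 0.28, 0],
    [1, 0, 0.63, 0.34, 0],
    [1, 0, 0.6, 0.4, 0],
    [1, 0, 0.56, 0.45, 0],
    [1, 0, 0.52, 0.49, 0],
    [1, 0, 0.47, 0.54, 0]
  ]
}}

```text
clock: 13.15
tcp_pos: [0.6604, 0.023, 0.2495]
orientation: [[0.136, 0.991, 0.002], [0.991, -0.136, -0.0], [-0.0, 0.002, -1.0]]
wrist_force: [-0.5, -0.6, 8.8]
gripper_width: 0.246
grip_force: 19.6
```

{"api": "move_arm", "payload": {
  "plan": [
    [1, 0, 0.43, 0.58, 0],
    [1, 0, 0.36, 0.62, 0],
    [1, 0, 0.32, 0.65, 0],
    [1, 0, 0.25, 0.67, 0],
    [1, 0, 0.19, 0.69, 0],
    [1, 0, 0.13, 0.71, 0],
    [1, 0, 0.06, 0.71, 0],
    [1, 0, 0, 0.72, 0],
    [1, 0, -0.06, 0.71, 0],
    [1, 0, -0.13, 0.71, 0]
  ]
}}

```text
clock: 14.15
tcp_pos: [0.6763, 0.0207, 0.1818]
orientation: [[0.136, 0.991, 0.004], [0.991, -0.136, -0.0], [0.0, 0.004, -1.0]]
wrist_force: [3.0, 1.6, 8.6]
gripper_width: 0.242
grip_force: 19.5
```

{"api": "move_arm", "payload": {
  "plan": [
    [1, 0, -0.19, 0.69, 0],
    [1, 0, -0.25, 0.67, 0],
    [1, 0, -0.32, 0.65, 0],
    [1, 0, -0.36, 0.62, 0],
    [1, 0, -0.43, 0.58, 0],
    [1, 0, -0.47, 0.54, 0],
    [1, 0, -0.52, 0.49, 0],
    [1, 0, -0.56, 0.45, 0],
    [1, 0, -0.6, 0.4, 0],
    [1, 0, -0.63, 0.34, 0]
  ]
}}

```text
clock: 15.15
tcp_pos: [0.6311, 0.0272, 0.126]
orientation: [[0.135, 0.991, -0.0], [0.991, -0.135, 0.0], [0.0, -0.0, -1.0]]
wrist_force: [2.6, 1.2, 4.0]
gripper_width: 0.244
grip_force: 18.5
```

{"api": "move_arm", "payload": {
  "plan": [
    [1, 0, -0.66, 0.28, 0],
    [1, 0, -0.68, 0.22, 0],
    [1, 0, -0.7, 0.16, 0],
    [1, 0, -0.71, 0.1, 0],
    [1, 0, -0.72, 0.03, 0],
    [1, 0, -0.72, -0.03, 0],
    [1, 0, -0.71, -0.1, 0],
    [1, 0, -0.7, -0.16, 0],
    [1, 0, -0.68, -0.22, 0],
    [1, 0, -0.66, -0.28, 0]
  ]
}}

```text
clock: 16.15
tcp_pos: [0.563, 0.0368, 0.1276]
orientation: [[0.135, 0.991, 0.002], [0.991, -0.135, 0.0], [0.0, 0.002, -1.0]]
wrist_force: [3.9, 0.2, 10.0]
gripper_width: 0.245
grip_force: 20.1
```

{"api": "move_arm", "payload": {
  "plan": [
    [1, 0, -0.63, -0.34, 0],
    [1, 0, -0.6, -0.4, 0],
    [1, 0, -0.56, -0.45, 0],
    [1, 0, -0.52, -0.49, 0],
    [1, 0, -0.47, -0.54, 0],
    [1, 0, -0.43, -0.58, 0],
    [1, 0, -0.36, -0.62, 0],
    [1, 0, -0.32, -0.65, 0],
    [1, 0, -0.25, -0.67, 0],
    [1, 0, -0.19, -0.69, 0]
  ]
}}

```text
clock: 17.15
tcp_pos: [0.5213, 0.0427, 0.1822]
orientation: [[0.136, 0.991, 0.004], [0.991, -0.136, 0.0], [0.001, 0.004, -1.0]]
wrist_force: [7.2, 0.8, 7.4]
gripper_width: 0.244
grip_force: 19.3
```

{"api": "move_arm", "payload": {
  "plan": [
    [1, 0, -0.13, -0.71, 0],
    [1, 0, -0.06, -0.71, 0],
    [1, 0, 0, -0.72, 0],
    [1, 0, 0.06, -0.71, 0],
    [1, 0, 0.13, -0.71, 0],
    [1, 0, 0.19, -0.69, 0],
    [1, 0, 0.25, -0.67, 0],
    [1, 0, 0.32, -0.65, 0],
    [1, 0, 0.36, -0.62, 0],
    [1, 0, 0.43, -0.58, 0]
  ]
}}

```text
clock: 18.15
tcp_pos: [0.5366, 0.0405, 0.249]
orientation: [[0.136, 0.991, 0.004], [0.991, -0.136, 0.001], [0.001, 0.003, -1.0]]
wrist_force: [8.8, 2.6, -2.6]
gripper_width: 0.242
grip_force: 17.2
```

{"api": "move_arm", "payload": {
  "plan": [
    [1, 0, 0.47, -0.54, 0],
    [1, 0, 0.52, -0.49, 0],
    [1, 0, 0.56, -0.45, 0],
    [1, 0, 0.6, -0.4, 0],
    [1, 0, 0.63, -0.34, 0],
    [1, 0, 0.66, -0.28, 0],
    [1, 0, 0.68, -0.22, 0],
    [1, 0, 0.7, -0.16, 0],
    [1, 0, 0.71, -0.1, 0],
    [1, 0, 0.72, -0.03, 0]
  ]
}}

```text
clock: 19.15
tcp_pos: [0.5976, 0.0319, 0.2791]
orientation: [[0.135, 0.991, 0.0], [0.991, -0.135, -0.0], [-0.0, 0.0, -1.0]]
wrist_force: [-1.7, 2.9, 6.1]
gripper_width: 0.242
grip_force: 18.8
```

{"api": "move_arm", "payload": {
  "plan": [
    [1, 0, 0, 0, 0],
    [1, 0, 0, 0, 0],
    [1, 0, 0, 0, 0],
    [1, 0, 0, 0, 0],
    [0.3, 0, 0, 0, 0],
    [0, 0, 0, 0, 0],
    [-0.2, 0, 0, 0, 0],
    [-0.4, 0, 0, 0, 0],
    [-0.5, 0, 0, 0, 0],
    [-0.5, 0, 0, 0, 0]
  ]
}}

```text
clock: 20.15
tcp_pos: [0.597, 0.0316, 0.2785]
orientation: [[0.136, 0.991, -0.0], [0.991, -0.136, -0.0], [-0.0, -0.0, -1.0]]
wrist_force: [-0.4, -0.4, 0.6]
gripper_width: 0.733
grip_force: 0.0
```

{"api": "move_arm", "payload": {
  "plan": [
    [-0.5, 0, 0, -2, 0],
    [-0.5, 0, 0, -2, 0],
    [-0.5, 0, 0, -3, 0],
    [-0.5, 0, 0, -3, 0],
    [0.5, 0, 0, -4, 0],
    [1, 0, 0, -4, 0],
    [1, -3.5, 1.2, 0, 0],
    [1, -3.5, 1.2, 0, 0],
    [1, -3.5, 1.2, 0, 0],
    [1, -3.5, 1.2, 0, 0]
  ],
  "grip_force": 5
}}

```text
clock: 21.15
tcp_pos: [0.6258, -0.1148, 0.4588]
orientation: [[0.135, 0.991, 0.0], [0.991, -0.135, -0.0], [-0.0, 0.0, -1.0]]
wrist_force: [0.5, -0.5, 0.1]
gripper_width: 0.247
grip_force: 0.0
```

```bash
python3 - <<'E'
from h import *
s=manip.observe(); print(s["clock"],s["tcp_pos"],s["wrist_force"],s["joint_positions"],s["gripper_width"])
im=imaging.get_image("top"); P=pts(im); g=im["pixels"].max(-1)
for n,(u0,u1,v0,v1) in(("crank",(216,251,148,168)),("pawl",(331,355,138,156))):
    m=np.zeros(g.shape,bool); m[v0:v1,u0:u1]=1; m&=(g<55)&(im["z_map"]>0)&(P[...,2]>.25)&(P[...,2]<.4); print(n,m.sum(),np.median(P[m],0))
c=cv2.resize(im["pixels"][110:240,200:370],None,fx=4,fy=4,interpolation=cv2.INTER_CUBIC); cv2.imwrite("pics/t1.png",c[...,::-1])
E
```

```text
21.15 [ 0.6258 -0.1148  0.4588] [ 0.4842 -0.4825  0.0993] [ 29.0967  24.3039 -38.6443  61.4346  15.0972  98.8131 -12.3938] 0.2474073864678172
crank 176 [0.5928 0.0208 0.3014]
pawl 57 [ 0.6227 -0.2978  0.3466]
```

View pics/t1.png

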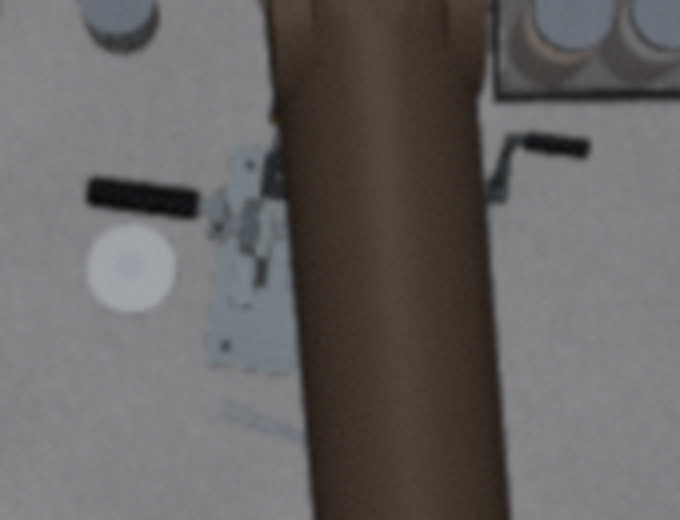

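The pawl (crop 555,146) is still parked and the crank handle stands on top (crop 140,195). Next I go to the far side of the pawl handle.

{"api": "move_arm", "payload": {
  "plan": [
    [1, -3.7, 1.2, 0, 0],
    [1, -3.7, 1.2, 0, 0],
    [1, -3.7, 1.2, 0, 0],
    [1, -3.7, 1.3, 0, 0],
    [1, -3.7, 1.2, 1, 0],
    [1, 0, 0, 3, 0],
    [1, 0, 0, 3, 0],
    [1, 0, 0, 3, 0],
    [1, 0, 0, 2, 0],
    [1, 0, 0, 0, 0]
  ]
}}

```text
clock: 22.2
tcp_pos: [0.6597, -0.3049, 0.3351]
orientation: [[0.136, 0.991, -0.005], [0.991, -0.136, 0.002], [0.001, -0.006, -1.0]]
wrist_force: [-0.0, -0.8, 0.2]
gripper_width: 0.005
grip_force: 0.0
```

{"api": "move_arm", "payload": {
  "plan": [
    [1, 0, -0.7, 0, 0],
    [1, 0, -0.7, 0, 0],
    [1, 0, -0.7, 0, 0],
    [1, 0, -0.7, 0, 0],
    [1, 0, -0.7, 0, 0],
    [1, 0, -0.7, 0, 0],
    [1, 0, -0.7, 0, 0],
    [1, 0, -0.7, 0, 0],
    [1, 0, -0.7, 0, 0],
    [1, 0, 0, 0, 0]
  ]
}}

```text
clock: 23.2
tcp_pos: [0.5978, -0.2966, 0.339]
orientation: [[0.136, 0.991, -0.0], [0.991, -0.136, -0.001], [-0.001, 0.0, -1.0]]
wrist_force: [1.4, 0.3, 1.0]
gripper_width: 0.002
grip_force: 0.0
```

{"api": "move_arm", "payload": {
  "plan": [
    [1, 0, 0, -2, 0],
    [1, 0, 0, -3, 0],
    [1, 0, 0, -4, 0],
    [0, 0, 0, -3, 0],
    [-0.5, 3.7, -0.6, 0, 0],
    [-0.5, 3.7, -0.6, 0, 0],
    [-0.5, 3.7, -0.6, 0, 0],
    [-0.5, 3.7, -0.6, 0, 0],
    [-0.5, 3.7, -0.6, 0, 0],
    [-0.5, 3.7, -0.6, 0, 0]
  ]
}}

```text
clock: 24.2
tcp_pos: [0.5929, -0.0701, 0.4587]
orientation: [[0.136, 0.991, 0.0], [0.991, -0.136, -0.0], [-0.0, 0.0, -1.0]]
wrist_force: [0.8, 0.4, 0.1]
gripper_width: 0.604
grip_force: 0.0
```

```bash
python3 - <<'E'
from h import *
s=manip.observe(); print(s["clock"],s["tcp_pos"],s["wrist_force"],s["gripper_width"])
im=imaging.get_image("top"); P=pts(im); g=im["pixels"].max(-1)
m=np.zeros(g.shape,bool); m[130:200,320:365]=1; m&=(g<55)&(im["z_map"]>0)&(P[...,2]>.2)&(P[...,2]<.4); print("pawl",m.sum(),np.median(P[m],0) if m.any() else "")
c=cv2.resize(im["pixels"][110:240,200:370],None,fx=4,fy=4,interpolation=cv2.INTER_CUBIC); cv2.imwrite("pics/t2.png",c[...,::-1])
E
```

```text
24.2 [ 0.5929 -0.0701  0.4587] [0.7793 0.4149 0.0545] 0.6040060429259148
pawl 77 [ 0.6223 -0.291   0.3455]
```

View pics/t2.png

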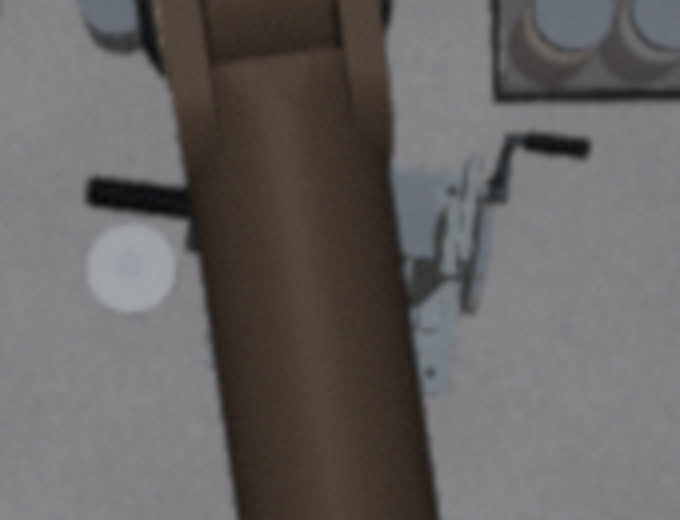

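The pawl (crop 555,146) is still parked, so the push didn't tip it. I'll repeat it lower and further, and look during the push.

{"api": "move_arm", "payload": {
  "plan": [
    [1, -4.5, 2, 0, 0],
    [1, -4.5, 2, 0, 0],
    [1, -4.5, 2, 0, 0],
    [1, -4.5, 2, 0, 0],
    [1, -4.5, 2, 0, 0],
    [1, 0, 0, 3.4, 0],
    [1, 0, 0, 3.3, 0],
    [1, 0, 0, 3.3, 0],
    [1, 0, 0, 3.4, 0],
    [1, 0, 0, 0, 0]
  ]
}}

```text
clock: 25.25
tcp_pos: [0.6596, -0.3082, 0.3191]
orientation: [[0.135, 0.991, -0.008], [0.991, -0.135, 0.003], [0.002, -0.008, -1.0]]
wrist_force: [0.1, 0.6, -0.7]
gripper_width: 0.008
grip_force: 0.0
```

{"api": "move_arm", "payload": {
  "plan": [
    [1, 0, -0.6, 0, 0],
    [1, 0, -0.6, 0, 0],
    [1, 0, -0.6, 0, 0],
    [1, 0, -0.6, 0, 0],
    [1, 0, -0.6, 0, 0],
    [1, 0, 0, 0, 0],
    [1, 0, 0, 0, 0],
    [1, 0, 0, 0, 0],
    [1, 0, 0, 0, 0],
    [1, 0, 0, 0, 0]
  ]
}}

```text
clock: 26.25
tcp_pos: [0.6337, -0.3045, 0.3286]
orientation: [[0.136, 0.991, 0.008], [0.991, -0.136, -0.003], [-0.002, 0.008, -1.0]]
wrist_force: [3.8, -1.3, 9.3]
gripper_width: 0.002
grip_force: 4.2
```

```bash
python3 - <<'E'
from h import *
s=manip.observe(); print(s["clock"],s["tcp_pos"],s["wrist_force"],s["gripper_width"])
im=imaging.get_image("side"); np.savez("s2.npz",**im)
a=cv2.resize(im["pixels"][80:180,180:300],None,fx=6,fy=6,interpolation=cv2.INTER_CUBIC); cv2.imwrite("pics/s2.png",a[...,::-1])
E
```

```text
26.25 [ 0.6337 -0.3045  0.3286] [ 3.7824 -1.2519  9.2666] 0.0020492891028807045
```

View pics/s2.png

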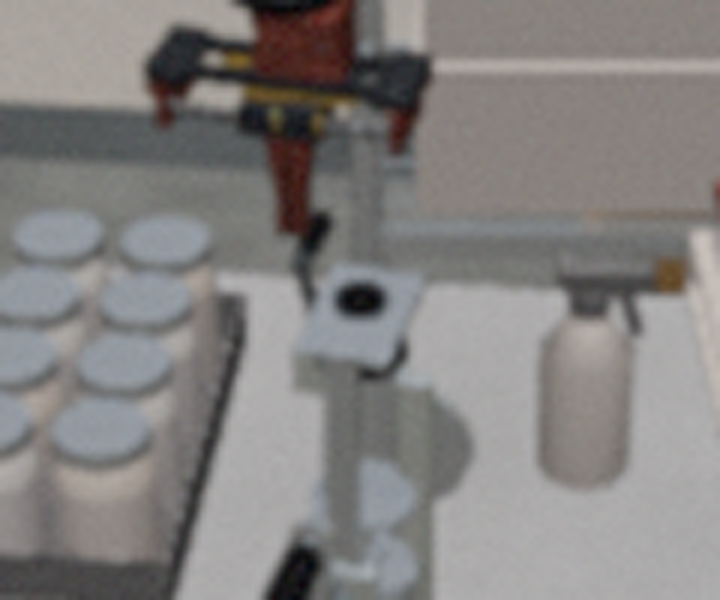

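{"api": "move_arm", "payload": {
  "plan": [
    [1, 0, 0, 0, 0],
    [1, 0, 0, 0, 0],
    [1, 0, 0, 0, 0],
    [1, 0, 0, 0, 0],
    [1, 0, 0, 0, 0],
    [1, 0, 0, 0, 0],
    [1, 0, 0, 0, 0],
    [1, 0, 0, 0, 0],
    [1, 0, 0, 0, 0],
    [1, 0, 0, 0, 0]
  ]
}}

```text
clock: 27.3
tcp_pos: [0.6337, -0.3045, 0.3286]
orientation: [[0.136, 0.991, 0.008], [0.991, -0.136, -0.003], [-0.002, 0.008, -1.0]]
wrist_force: [4.0, -0.4, 9.7]
gripper_width: 0.004
grip_force: 4.2
```

```bash
python3 - <<'E'
from h import *
s=manip.observe(); print(s["clock"],s["tcp_pos"],s["wrist_force"],s["wrist_torque"],s["joint_positions"],s["qvel"])
im=dict(np.load("s2.npz")); P=pts(im); px=im["pixels"].astype(int); ok=im["z_map"]>0
m=np.zeros(ok.shape,bool); m[112:128,226:240]=1; h=m&(px.max(-1)<50)&ok; q=P[h]; q=q[(q[:,0]<.75)&(q[:,2]>.28)]
T=np.array([[.9906,-.1366],[.1366,.9906]]); loc=lambda q:np.c_[(q[:,:2]-[.5715,-.1525])@T.T,q[:,2]]
print("handle",len(q),loc(q).mean(0),loc(q).min(0),loc(q).max(0))
f=np.zeros(ok.shape,bool); f[100:121,222:236]=1; f&=ok&(px[...,0]>px[...,2]+25); q=loc(P[f]); print("finger",len(q),q.mean(0),q.min(0),q.max(0))
for z in(.325,.33,.34,.35,.36,.37): 
    k=q[abs(q[:,2]-z)<.005]; print(z,len(k),k.min(0) if len(k) else "",k.max(0) if len(k) else "")
E
```

```text
27.3 [ 0.6337 -0.3045  0.3286] [ 4.0453 -0.3504  9.7267] [-0.3034 -0.7881  0.067 ] [ 40.9221  31.3067 -33.3709  67.0254  16.7296  85.755    2.6051] [-0.0227 -0.0218  0.0013 -0.0491 -0.0013  0.0723 -0.0191]
handle 19 [ 0.066  -0.1375  0.348 ] [ 0.0592 -0.159   0.3407] [ 0.0716 -0.1204  0.3528]
finger 77 [ 0.0767 -0.1294  0.392 ] [ 0.0514 -0.1428  0.3475] [ 0.0912 -0.1031  0.4461]
0.325 0  
0.33 0  
0.34 0  
0.35 3 [ 0.0739 -0.1428  0.3475] [ 0.077  -0.1355  0.3497]
0.36 8 [ 0.0728 -0.1385  0.3563] [ 0.0835 -0.126   0.3643]
0.37 9 [ 0.0722 -0.1362  0.3653] [ 0.0832 -0.1264  0.3747]
```

The closed fingertip sits on top of the pawl handle: camera z is about 0.347, some 18 mm above the reported TCP. That also fits the 22 mm chord grip on the crank. I'll back off, go lower and push again.

{"api": "move_arm", "payload": {
  "plan": [
    [1, 0, 1, -0.3, 0],
    [1, 0, 1, 0, 0],
    [1, 0, 1, 0, 0],
    [1, 0, 0.3, 0.5, 0],
    [1, 0, 0, 1, 0],
    [1, 0, 0, 1, 0],
    [1, 0, 0, 0.5, 0],
    [1, 0, 0, 0, 0],
    [1, 0, 0, 0, 0],
    [1, 0, 0, 0, 0]
  ]
}}

```text
clock: 28.3
tcp_pos: [0.6647, -0.3086, 0.2982]
orientation: [[0.136, 0.991, 0.001], [0.991, -0.136, -0.0], [-0.0, 0.001, -1.0]]
wrist_force: [-0.6, -0.5, -0.4]
gripper_width: 0.004
grip_force: 0.0
```

{"api": "move_arm", "payload": {
  "plan": [
    [1, 0, -0.6, 0, 0],
    [1, 0, -0.6, 0, 0],
    [1, 0, -0.6, 0, 0],
    [1, 0, -0.6, 0, 0],
    [1, 0, -0.6, 0, 0],
    [1, 0, -0.6, 0, 0],
    [1, 0, 0, 0, 0],
    [1, 0, 0, 0, 0],
    [1, 0, 0, 0, 0],
    [1, 0, 0, 0, 0]
  ]
}}

```text
clock: 29.3
tcp_pos: [0.6291, -0.3036, 0.2974]
orientation: [[0.135, 0.991, -0.0], [0.991, -0.135, 0.0], [0.0, -0.0, -1.0]]
wrist_force: [0.5, 0.9, -0.5]
gripper_width: 0.005
grip_force: 0.0
```

```bash
python3 - <<'E'
from h import *
s=manip.observe(); print(s["clock"],s["tcp_pos"],s["wrist_force"])
im=imaging.get_image("side"); np.savez("s3.npz",**im)
a=cv2.resize(im["pixels"][80:180,180:300],None,fx=6,fy=6,interpolation=cv2.INTER_CUBIC); cv2.imwrite("pics/s3.png",a[...,::-1])
E
```

```text
29.3 [ 0.6291 -0.3036  0.2974] [ 0.4632  0.9196 -0.4768]
```

View pics/s3.png

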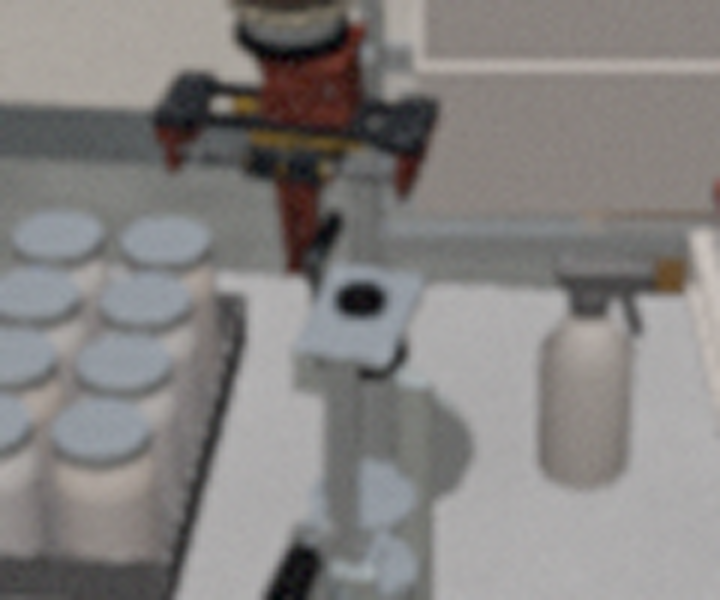

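The finger (crop 300,250) is now beside the handle (325,240) and moving it. I'll push it on over.

{"api": "move_arm", "payload": {
  "plan": [
    [1, 0, -0.6, 0, 0],
    [1, 0, -0.6, 0, 0],
    [1, 0, -0.6, 0, 0],
    [1, 0, -0.6, 0, 0],
    [1, 0, -0.6, 0, 0],
    [1, 0, -0.6, 0, 0],
    [1, 0, -0.6, 0, 0],
    [1, 0, 0, 0, 0],
    [1, 0, 0, 0, 0],
    [1, 0, 0, 0, 0]
  ]
}}

```text
clock: 30.35
tcp_pos: [0.5875, -0.298, 0.2977]
orientation: [[0.136, 0.991, 0.0], [0.991, -0.136, -0.0], [0.0, 0.0, -1.0]]
wrist_force: [-0.4, -0.5, -0.3]
gripper_width: 0.003
grip_force: 0.0
```

```bash
python3 - <<'E'
from h import *
s=manip.observe(); print(s["clock"],s["tcp_pos"],s["wrist_force"])
im=imaging.get_image("side"); np.savez("s4.npz",**im)
a=cv2.resize(im["pixels"][80:180,180:300],None,fx=6,fy=6,interpolation=cv2.INTER_CUBIC); cv2.imwrite("pics/s4.png",a[...,::-1])
im=imaging.get_image("top"); P=pts(im); g=im["pixels"].max(-1)
m=np.zeros(g.shape,bool); m[138:156,216:251]=1; m[148:168,216:251]=1; m&=(g<55)&(im["z_map"]>0)&(P[...,2]>.25)&(P[...,2]<.4); print("crank",m.sum(),np.median(P[m],0))
E
```

```text
30.35 [ 0.5875 -0.298   0.2977] [-0.3757 -0.4982 -0.3012]
crank 178 [0.5927 0.0206 0.3013]
```

View pics/s4.png

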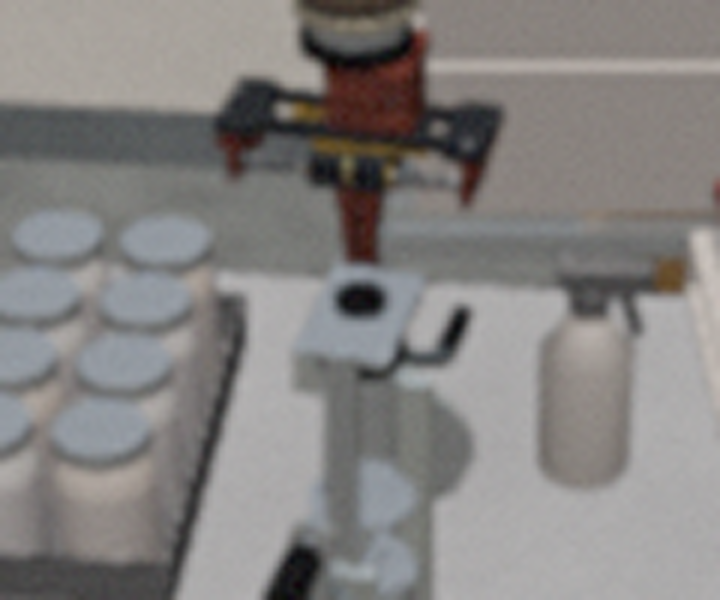

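The pawl now lies on the disc: its handle is down at crop (455,325). Back to the crank, gripping about 2 cm deeper this time.

{"api": "move_arm", "payload": {
  "plan": [
    [1, 0, 0, -4, 0],
    [1, 0, 0, -4, 0],
    [1, 0, 0, -4, 0],
    [1, 0, 0, -4.2, 0],
    [-0.5, 4.6, -0.5, 0, 0],
    [-0.5, 4.6, -0.5, 0, 0],
    [-0.5, 4.6, -0.5, 0, 0],
    [-0.5, 4.6, -0.5, 0, 0],
    [-0.5, 4.6, -0.5, 0, 0],
    [-0.5, 4.6, -0.5, 0, 0]
  ]
}}

```text
clock: 31.45
tcp_pos: [0.5949, -0.0185, 0.4598]
orientation: [[0.136, 0.991, 0.0], [0.991, -0.136, -0.0], [-0.0, 0.0, -1.0]]
wrist_force: [0.7, 0.2, -0.1]
gripper_width: 0.513
grip_force: 0.0
```

{"api": "move_arm", "payload": {
  "plan": [
    [-0.5, 2.6, -0.3, 0, 0],
    [-0.5, 2.5, -0.3, 0, 0],
    [-0.5, 0, 0, 3, 0],
    [-0.5, 0, 0, 3, 0],
    [-0.5, 0, 0, 3, 0],
    [-0.5, 0, 0, 3, 0],
    [-0.5, 0, 0, 3, 0],
    [-0.5, 0, 0, 3, 0],
    [-0.5, 0, 0, 2, 0],
    [-0.5, 0, 0, 0, 0]
  ]
}}

```text
clock: 32.45
tcp_pos: [0.5945, 0.0305, 0.2568]
orientation: [[0.135, 0.991, -0.005], [0.991, -0.135, -0.0], [-0.001, -0.005, -1.0]]
wrist_force: [0.5, -0.4, -0.4]
gripper_width: 0.751
grip_force: 0.0
```

{"api": "move_arm", "payload": {
  "plan": [
    [0, 0, 0, 0, 0],
    [0.2, 0, 0, 0, 0],
    [0.3, 0, 0, 0, 0],
    [0.4, 0, 0, 0, 0],
    [0.5, 0, 0, 0, 0],
    [0.7, 0, 0, 0, 0],
    [1, 0, 0, 0, 0],
    [1, 0, 0, 0, 0],
    [1, 0, 0, 0, 0],
    [1, 0, 0, 0, 0]
  ],
  "grip_force": 12
}}

```text
clock: 33.45
tcp_pos: [0.5963, 0.0309, 0.2601]
orientation: [[0.136, 0.991, 0.001], [0.991, -0.136, -0.0], [0.0, 0.001, -1.0]]
wrist_force: [1.0, -0.3, 4.4]
gripper_width: 0.288
grip_force: 12.0
```

```bash
python3 t.py -0.027 0.973 50
```

```text
[[1, 0, 0.16, 0, 0], [1, 0, 0.16, 0, 0], [1, 0, 0.16, 0, 0], [1, 0, 0.16, 0.01, 0], [1, 0, 0.16, 0.01, 0], [1, 0, 0.16, 0.01, 0], [1, 0, 0.16, 0.02, 0], [1, 0, 0.16, 0.02, 0], [1, 0, 0.16, 0.02, 0], [1, 0, 0.16, 0.03, 0]]
[[1, 0, 0.15, 0.03, 0], [1, 0, 0.16, 0.03, 0], [1, 0, 0.16, 0.04, 0], [1, 0, 0.15, 0.03, 0], [1, 0, 0.16, 0.05, 0], [1, 0, 0.15, 0.04, 0], [1, 0, 0.15, 0.05, 0], [1, 0, 0.16, 0.05, 0], [1, 0, 0.15, 0.05, 0], [1, 0, 0.15, 0.06, 0]]
[[1, 0, 0.14, 0.06, 0], [1, 0, 0.15, 0.06, 0], [1, 0, 0.15, 0.07, 0], [1, 0, 0.14, 0.07, 0], [1, 0, 0.14, 0.07, 0], [1, 0, 0.15, 0.07, 0], [1, 0, 0.14, 0.08, 0], [1, 0, 0.13, 0.08, 0], [1, 0, 0.14, 0.08, 0], [1, 0, 0.14, 0.09, 0]]
[[1, 0, 0.13, 0.09, 0], [1, 0, 0.13, 0.09, 0], [1, 0, 0.13, 0.09, 0], [1, 0, 0.13, 0.1, 0], [1, 0, 0.13, 0.09, 0], [1, 0, 0.12, 0.11, 0], [1, 0, 0.12, 0.1, 0], [1, 0, 0.12, 0.1, 0], [1, 0, 0.12, 0.11, 0], [1, 0, 0.12, 0.11, 0]]
[[1, 0, 0.11, 0.12, 0], [1, 0, 0.11, 0.11, 0], [1, 0, 0.11, 0.12, 0], [1, 0, 0.11, 0.12, 0], [1, 0, 0.1, 0.12, 0], [1, 0, 0.1, 0.12, 0], [1, 0, 0.1, 0.13, 0], [1, 0, 0.1, 0.13, 0], [1, 0, 0.09, 0.13, 0], [1, 0, 0.09, 0.13, 0]]
```

Opening now reads about 25 mm, a full-diameter grip. I'll ease forward.

{"api": "move_arm", "payload": {
  "plan": [
    [1, 0, 0.22, 0, 0],
    [1, 0, 0.22, 0.01, 0],
    [1, 0, 0.22, 0.01, 0],
    [1, 0, 0.22, 0.02, 0],
    [1, 0, 0.22, 0.02, 0],
    [1, 0, 0.22, 0.03, 0],
    [1, 0, 0.22, 0.04, 0],
    [1, 0, 0.22, 0.04, 0],
    [1, 0, 0.22, 0.05, 0],
    [1, 0, 0.2, 0.05, 0]
  ],
  "grip_force": 14
}}

```text
clock: 34.45
tcp_pos: [0.6178, 0.0279, 0.2577]
orientation: [[0.136, 0.991, 0.001], [0.991, -0.136, -0.0], [-0.0, 0.001, -1.0]]
wrist_force: [-1.0, -0.8, 7.9]
gripper_width: 0.293
grip_force: 14.0
```

```bash
cat > p.py <<'E'
from h import *
s=manip.observe(); t=np.array(s["tcp_pos"]); T=np.array([[.9906,-.1366],[.1366,.9906]])
x=(T@(t[:2]-[.5715,-.1525]))[0]; print(s["clock"],"a",np.arcsin(x/.08),t,"F",s["wrist_force"],"grip",s["grip_force"])
im=imaging.get_image("side"); P=pts(im); g=im["pixels"].max(-1)
m=np.zeros(g.shape,bool); m[125:150,245:265]=1; q=P[m&(g<60)&(im["z_map"]>0)]
L=np.c_[(q[:,:2]-[.5715,-.1525])@T.T,q[:,2]]; L=L[(L[:,1]<-.115)&(L[:,1]>-.18)&(L[:,2]>.24)]
print("pawl handle",len(L),L.mean(0),np.median(L,0))
E
python3 p.py
```

```text
34.45 a 0.26810171648786896 [0.6178 0.0279 0.2577] F [-0.983  -0.7611  7.892 ] grip 14.001947790384293
pawl handle 11 [-0.0316 -0.1345  0.2878] [-0.0318 -0.1346  0.2877]
```

{"api": "move_arm", "payload": {
  "plan": [
    [1, 0, 0.08, 0, 0],
    [1, 0, 0.08, 0, 0],
    [1, 0, 0.08, 0, 0],
    [1, 0, 0.08, 0, 0],
    [1, 0, 0.08, 0, 0],
    [1, 0, 0.08, 0, 0],
    [1, 0, 0.08, 0, 0],
    [1, 0, 0.08, 0, 0],
    [1, 0, 0.08, 0.02, 0],
    [1, 0, 0.08, 0.03, 0]
  ]
}}

```text
clock: 35.5
tcp_pos: [0.6251, 0.0268, 0.2557]
orientation: [[0.135, 0.991, -0.001], [0.991, -0.135, -0.0], [-0.0, -0.001, -1.0]]
wrist_force: [-3.1, 0.3, -0.9]
gripper_width: 0.287
grip_force: 14.0
```

```bash
python3 p.py
```

```text
35.5 a 0.3654804677094784 [0.6251 0.0268 0.2557] F [-3.0634  0.3122 -0.87  ] grip 14.004304558038712
pawl handle 11 [-0.0322 -0.1318  0.2848] [-0.0325 -0.133   0.2847]
```

{"api": "move_arm", "payload": {
  "plan": [
    [1, 0, 0.07, 0.03, 0],
    [1, 0, 0.07, 0.03, 0],
    [1, 0, 0.07, 0.03, 0],
    [1, 0, 0.07, 0.03, 0],
    [1, 0, 0.07, 0.03, 0],
    [1, 0, 0.07, 0.03, 0],
    [1, 0, 0.07, 0.03, 0],
    [1, 0, 0.07, 0.03, 0],
    [1, 0, 0.07, 0.03, 0],
    [1, 0, 0.07, 0.03, 0]
  ]
}}

```text
clock: 36.55
tcp_pos: [0.6309, 0.026, 0.2534]
orientation: [[0.135, 0.991, -0.003], [0.991, -0.135, -0.001], [-0.001, -0.003, -1.0]]
wrist_force: [-12.1, -0.5, 2.8]
gripper_width: 0.294
grip_force: 14.0
```

```bash
python3 p.py
```

```text
36.55 a 0.44576411206069233 [0.6309 0.026  0.2534] F [-12.1145  -0.468    2.7905] grip 14.01706337928772
pawl handle 9 [-0.0323 -0.1349  0.2757] [-0.0325 -0.1365  0.2759]
```

The pawl has dropped 12 mm and the handle force jumped to 12 N, so it is in the notch. I'll ease back so the rotor rests on the pawl.

{"api": "move_arm", "payload": {
  "plan": [
    [1, 0, -0.1, -0.04, 0],
    [1, 0, -0.1, -0.04, 0],
    [1, 0, -0.1, -0.04, 0],
    [1, 0, -0.1, -0.04, 0],
    [1, 0, -0.1, -0.04, 0],
    [1, 0, -0.1, -0.04, 0],
    [1, 0, -0.1, -0.04, 0],
    [1, 0, -0.1, -0.04, 0],
    [1, 0, 0, 0, 0],
    [1, 0, 0, 0, 0]
  ]
}}

```text
clock: 37.6
tcp_pos: [0.6271, 0.0266, 0.2565]
orientation: [[0.136, 0.991, 0.005], [0.991, -0.136, 0.001], [0.001, 0.005, -1.0]]
wrist_force: [9.4, 0.2, -14.5]
gripper_width: 0.295
grip_force: 14.0
```

```bash
python3 p.py
```

```text
37.6 a 0.39318666298651117 [0.6271 0.0266 0.2565] F [  9.4464   0.1732 -14.4677] grip 13.998011201620102
pawl handle 8 [-0.0325 -0.142   0.2754] [-0.0327 -0.137   0.2753]
```

The rotor now rests back against the pawl. I'll relax the strain and release.

{"api": "move_arm", "payload": {
  "plan": [
    [1, 0, 0.15, 0.2, 0],
    [1, 0, 0.15, 0.2, 0],
    [1, 0, 0, 0, 0],
    [0.3, 0, 0, 0, 0],
    [0.1, 0, 0, 0, 0],
    [-0.1, 0, 0, 0, 0],
    [-0.3, 0, 0, 0, 0],
    [-0.5, 0, 0, 0, 0],
    [-0.5, 0, 0, 0, 0],
    [-0.5, 0, 0, 0, 0]
  ]
}}

```text
clock: 38.65
tcp_pos: [0.6275, 0.0266, 0.2526]
orientation: [[0.136, 0.991, -0.0], [0.991, -0.136, -0.0], [-0.0, -0.0, -1.0]]
wrist_force: [-0.3, -0.3, -0.0]
gripper_width: 0.747
grip_force: 0.0
```

{"api": "move_arm", "payload": {
  "plan": [
    [-0.5, 0, 0, -1.5, 0],
    [-0.5, 0, 0, -2.5, 0],
    [-0.5, 0, 0, -3, 0],
    [-0.5, 0, 0, -3, 0],
    [-0.5, 0, 0, -3, 0],
    [-0.5, 0, 0, -3, 0],
    [-0.5, 0, 0, -2, 0],
    [-0.5, 0, 0, 0, 0],
    [-0.5, 0, 0, 0, 0],
    [-0.5, 0, 0, 0, 0]
  ]
}}

```text
clock: 39.65
tcp_pos: [0.6271, 0.0265, 0.4317]
orientation: [[0.135, 0.991, -0.002], [0.991, -0.135, -0.0], [-0.001, -0.001, -1.0]]
wrist_force: [0.5, 0.9, -0.6]
gripper_width: 0.749
grip_force: 0.0
```

```bash
python3 p.py; python3 - <<'E'
from h import *
im=imaging.get_image("side"); P=pts(im); g=im["pixels"].max(-1)
T=np.array([[.9906,-.1366],[.1366,.9906]])
L=np.concatenate([(P[...,:2]-[.5715,-.1525])@T.T,P[...,2:]],-1)
m=(g<55)&(im["z_map"]>0)&(L[...,1]>.125)&(L[...,1]<.23)&(abs(L[...,0])<.1)&(L[...,2]>.15)&(L[...,2]<.32); print("crank handle",m.sum(),np.median(L[m],0))
c=cv2.resize(im["pixels"][80:260,140:320],None,fx=3.3,fy=3.3,interpolation=cv2.INTER_CUBIC); cv2.imwrite("pics/s5.png",c[...,::-1])
E
```

```text
39.65 a 0.3929136139113547 [0.6271 0.0265 0.4317] F [ 0.5354  0.9231 -0.5606] grip 0.0
pawl handle 9 [-0.0334 -0.1324  0.277 ] [-0.0336 -0.1329  0.2772]
crank handle 95 [0.0267 0.1854 0.2937]
```

View pics/s5.png

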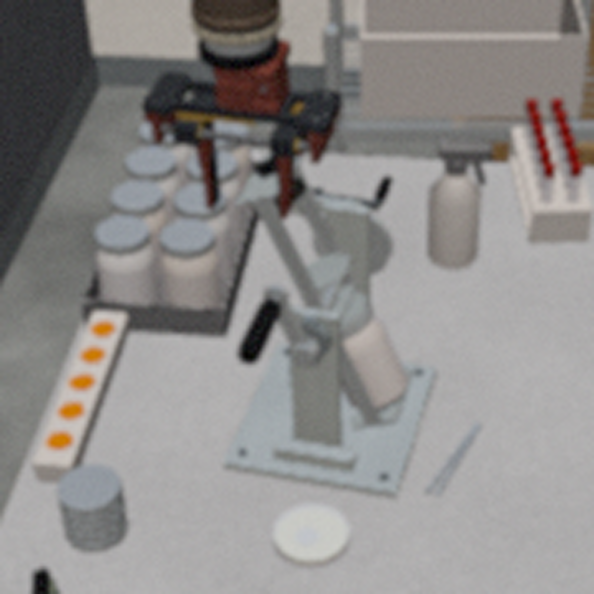

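The jar leans towards the robot (crop 375,365), the crank handle is free (262,330), the pawl is down (380,195) and the gripper is clear. I'm handing in.

```bash
python3 -c "
from bench import manip
print(manip.hand_in())"
```

```text
the job is handed in; nothing more can be done
None
```

I handed the job in; no verdict came back. The jar went through two full turns in about 14 s and is locked leaning towards the robot at about 0.4 rad, with the pawl in its notch (first two tries to tip it missed), the gripper clear and the items I could see in the last picture not visibly moved.

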